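# Close the finger joint on the leaning glue-up stand

### The arm

A 6-joint arm with a two-finger parallel gripper is mounted at the origin on the work surface. World frame = base frame: x ahead of the robot, y to its left, z up, the work surface at z = 0. Lengths are in m, angles in rad, forces in N, time in s.
With the tool pointing down it reaches from about 0.325 to 0.775 m from the base axis. Payload 9.3 kg.
Tool frame: the origin (TCP) lies at the very end of the fingers, on their centre line; the grasp point (between the pads) lies 19 mm behind it; z points along the fingers, x is the direction in which the jaws open and shut, and the axes are right-handed (so a half turn about z gives the same grasp; the last joint's range is limited). The gripper opens to 85 mm and grips with 20 to 120 N. Pads are 22 mm wide; open, the fingers measure 114 mm over their backs; the gripper's body (76 mm by 85 mm) begins 54 mm behind the grasp point. The pads swing forward as they close: fully open they stand 13 mm farther back than shut.
Start: joints at [-1.322, 0.259, 0.021, 1.334, 0, 1.418], TCP at [0.215, -0.506, 0.231] pointing down, gripper open.
Joint ranges: [-3.04, 3.04], [-0.91, 1.82], [-1.04, 1.36], [-1.92, 1.95], [-1.52, 1.45], [-3.14, 3.14]. Speed limits (rad/s): [2.22, 2.22, 2.79, 3.14, 3.14, 3.14].

### API

Orientations are given as a rotation vector (axis times angle).
In Python, from cell import get_state, camera, get_calibration, sign_off gives the robot as it stands.
- The arm moves only by the shell command python3 -m creep 'ROWS' [FORCE]. ROWS is JSON, a list of rows, each a list of 5 numbers: the opening, from 0 (shut) to 1 (fully open), then the shift along the tool's x, y, z in m, then the turn about the tool's z in degrees. A call has exactly 5 rows; each row shifts and turns the commanded pose from where the row before left it, along the tool's axes as they then stand; what a row does not reach is not made up. A row lasts 1/10 s, in which the tool goes at most 50 mm and 8.59 degrees, less where a joint would pass 70% of its speed; a pose out of reach is approached as far as the arm can. A call with a gripper value outside its range is refused whole. The fingers move at their own pace and stop on an object; FORCE is the grip in N (left out, the last holds). Time passes only in rows, so rows that do not move let the fingers close, or fill a call up. It gives the time, the measured TCP pose, the force and the opening at its end, in the units of the state.
- get_state(): the state, without advancing time (a new reading comes with each control period).
- camera(name): name is "scene" or "top"; returns the picture (384x512x3 uint8, red, green, blue); there is no depth.
- get_calibration(name): a dict with "vertical_fov" (degrees; the focal length in pixels is half the picture's height over the tangent of half this angle, whatever the lens; pixels are square), "cx", "cy" (the principal point, pixels), "origin" and "orientation" of the camera in the world. Camera axes: x right, y down, z forward; pixel columns grow to the right and rows downward; lengths in m; the calibration is good to about 2 mm. A picture is of the moment at which its call begins. get_calibration takes no time and is no camera call.
- sign_off(): hands the job in, once; it reports no verdict.
The state is a dict: "t": time; "joint_positions": joint angles; "dq": joint speeds; "joint_efforts": joint torques, N m; "position": TCP position; "eef_rot": TCP orientation; "contact_force": force on the tool from outside, world axes, zero at the start; "ft_torque": the same for the moment, N m; "gripper_width": finger opening in m.
Only numpy, scipy, OpenCV 4.12 (cv2) and the standard library are available. Lean on these libraries where they do the work, as an engineer would, in place of code of your own. Each camera call takes 0.05 s, during which the arm holds its last target. There are 200 camera calls.

### The job

Dry-fit the loose fine-fingered board (the one with five narrow fingers) to the matching board clamped in the leaning glue-up stand: slide its fingers fully home between the clamped board's fingers, so that it stands there in line with the clamped board and leaning with it, faces about flush, and let go of it. Do not force it, since the wooden fingers break; feel for the gaps, because the clamped board may sit a little to either side of the middle of the stand. Leave the coarse-fingered board, the glue bottle and the screwdriver where they are.

Things in the scene. Friction and masses are not known exactly. Their poses are not given: they have to be found in the camera images.
- upper_mid (a point): Centre of the loose pale-wood board with FIVE narrow fingers, standing on its finger ends: 149.5 mm wide (y), 28 thick (x), 85 tall (z, away from the finger ends). Lower 40 mm: fingers 12 wide, 27.5 centre to centre, middle one on the centre line; upper 45 mm: solid, grip it there across the 28. About 0.16 kg. Same when turned half round about z.
- cradle: Cradle of the fixed glue-up stand, holding the clamped board. Origin 85 mm above the table, at the gap bottoms (roots), mid-thickness of the clamped board, middle of the cradle's width. z: the way the clamped fingers point, up and 30 deg from vertical, leaning to the robot's side; y: level, along the finger row; x: out of the front face. Fully home, the loose board's centre is at z 42.5 mm.
- tip_line (a point): Middle of the cradle's width at finger-tip level (cradle z 40 mm), axes as the cradle. The clamped board (149.5 wide, 28 thick, x -14 to 14 mm) has SIX fingers 12 wide, 40 long, 27.5 centre to centre, and five 15.5 mm gaps (1.75 play each side). Its centre lies up to 10 mm to either side of this point along y; NOT reported: feel or look for it. It does not yield; fingers break above 120 N.
- bed_top (a point): Middle of the top edge of the plywood bed behind the clamped board, on the robot's side: cradle z 36 mm, front face at cradle x -15.5 mm (1.5 behind the board's rear face), 12 mm thick, 210 wide, axes as the cradle. It carries the rear of the inserted fingers. The front of the fingers is open; a batten with two wing nuts crosses the clamped board below cradle z -13 mm.
- coarse_mid (a point): Centre of another loose pale-wood board of the same outline (149.5 x 28 x 85 mm), standing the same way but with THREE fingers 26 mm wide: it does not fit; leave it alone. One of the two boards stands nearer the robot and one farther, either way round.
- glue_mid (a point): Centre of a standing white glue bottle, 58 mm across, 150 mm tall; leave alone.
- driver_grip (a point): Handle of a red screwdriver 190 mm long lying on the table; leave alone.
Mind the look-alikes: they are no part of the job. What is shaped like the part that bears upper_mid but blue, turquoise or yellow is not meant.

How it is judged:
At the end, for the whole second after the job is handed in: The loose board's five fingers are in the five gaps of the clamped board, home to within 3 mm of the roots, centre within 14 mm of the middle of the cradle (so not shifted by one finger), faces flush within 7 mm, leaning with the clamped board within about 0.1 rad, released and at rest (z of upper_mid in the frame of cradle between 0.0395 and 0.0455 m and y of upper_mid in the frame of cradle between -0.014 and 0.014 m and x of upper_mid in the frame of cradle between -0.007 and 0.007 m and angle between the z axis of upper_mid and the z axis of cradle, either way round below 0.1 rad and angle between the y axis of upper_mid and the y axis of cradle, either way round below 0.06 rad and linear speed of upper below 0.01 m/s and angular speed of upper below 0.1 rad/s); the robot touches nothing.
It fails at once if The loose board was forced against the stand or the clamped board with more than 120 N (contact force between upper and stand above 120 N).
It fails at once if The coarse-fingered board was moved more than 30 mm or knocked over (distance of coarse_mid from where it was at the start of the episode above 0.03 m or angle between coarse_mid's own z axis and vertical above 0.5 rad).
It fails at once if The glue bottle was moved more than 30 mm or knocked over (distance of glue_mid from where it was at the start of the episode above 0.03 m or angle between glue_mid's own z axis and vertical above 0.5 rad).
It fails at once if The screwdriver was moved more than 40 mm (distance of driver_grip from where it was at the start of the episode above 0.04 m).
It also fails if it takes over 58 s, if anything falls off the work surface, if the arm or the gripper's body presses on something with over 40 N, if the wrist force passes 120 N, or if a joint passes its speed limit or range.

## Working session

There is one attempt and no reset: what is moved stays moved. The work goes in short steps, Python scripts to look and compute and a shell command to move; the robot and the scene stay as the last step left them, time stands still between calls to the robot, and variables do not carry over. Pictures are saved under pics/ and viewed, about 8 in all and at most 12, crops included, and the job is handed in when it is done.

```bash
ls; mkdir -p pics; python3 - <<'E'
from cell import *
import cv2,json
for n in("scene","top"):
    cv2.imwrite(f"pics/{n}0.png",cv2.cvtColor(camera(n),cv2.COLOR_RGB2BGR)); print(n,get_calibration(n))
print(get_state())
E
```

```text
pics
scene {'vertical_fov': 52.971095972198015, 'cx': 258.12124623675675, 'cy': 186.90140482666277, 'origin': array([1.19576034, 0.25418144, 0.7218249 ]), 'orientation': array([-1.23830874, -2.17463708,  1.0218217 ])}
top {'vertical_fov': 46.41628555701375, 'cx': 259.75966580272086, 'cy': 192.0644256861169, 'origin': array([ 0.36503459, -0.11619425,  1.24428681]), 'orientation': array([-2.10808977,  2.15991712, -0.18165582])}
{'t': 0.1, 'joint_positions': array([-1.32157248e+00,  2.59152329e-01,  2.08239049e-02,  1.33370014e+00,
        1.88272594e-06,  1.41816659e+00]), 'dq': array([ 9.91946496e-04, -2.22555334e-03,  8.86683296e-04,  7.66546547e-05,
        1.58263849e-03, -6.69167229e-04]), 'joint_efforts': array([ 2.45664676e-03, -5.56693804e+01,  3.45071089e+01,  1.16322638e-02,
       -2.48677425e-04,  1.75455213e-06]), 'position': array([ 0.21503599, -0.50594272,  0.23071228]), 'eef_rot': array([-2.61940826e+00,  1.73294277e+00,  1.43078261e-03]), 'contact_force': array([0.42713599, 0.84652934, 0.2478564 ]), 'ft_torque': array([-0.02275995,  0.04147816,  0.02090806]), 'gripper_width': 0.08501209861596838}
```

View pics/scene0.png

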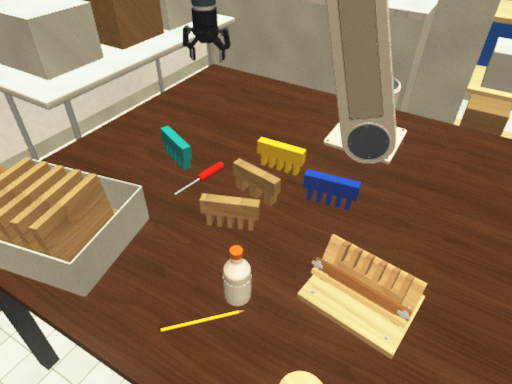

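View pics/top0.png

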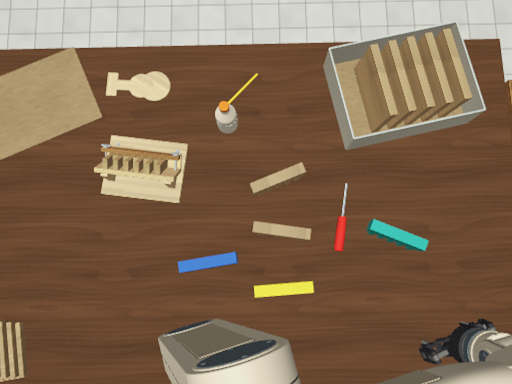

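The scene view shows two pale boards, at about (230,210) and (256,180), with the stand at (365,290). In the top view the boards are at (278,178) and (282,230), and the stand at (145,165). I'll zoom in on these.

```bash
python3 - <<'E'
import cv2,numpy as np
s=cv2.imread('pics/scene0.png');t=cv2.imread('pics/top0.png')
r=lambda a,w,h:cv2.resize(a,(w,h),interpolation=cv2.INTER_CUBIC)
a=r(s[155:235,190:290],400,320)   # x4
b=r(t[155:245,240:320],320,360)  # x4
c=r(t[130:205,95:195],800-320,360) #x4.8
d=r(s[230:310,300:400+30],400,246)
out=np.zeros((600,800,3),np.uint8)
out[:240]=np.hstack([r(s[155:235,190:323],400,240),r(s[230:310,300:433],400,240)])
out[240:]=np.hstack([b,c])
cv2.imwrite('pics/z0.png',out)
E
```

```text
(no output)
```

View pics/z0.png

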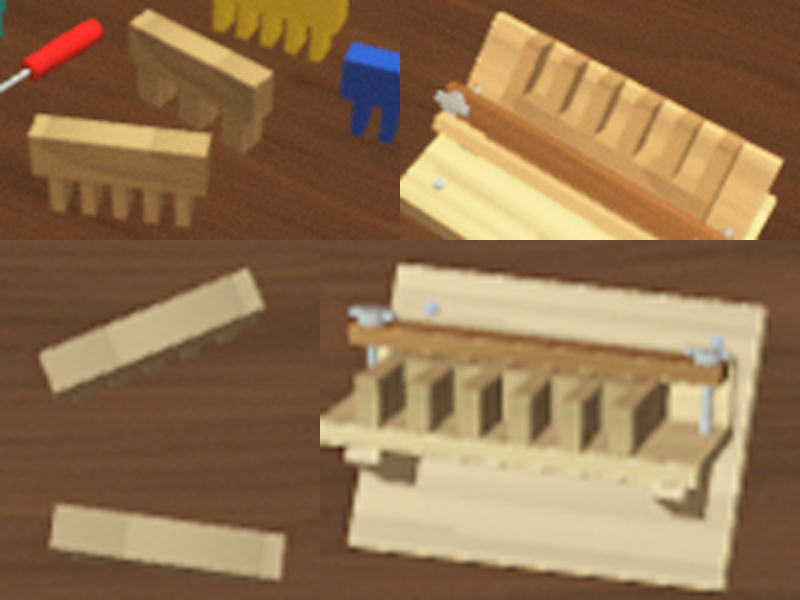

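The five-finger board is the one farther from the robot, at top px (278,178). I'll fit its pose and the stand's pose with a wireframe overlay.

```bash
cat > h.py <<'E'
import numpy as np,cv2
from scipy.spatial.transform import Rotation as R
from cell import *
def cam(n):
    c=get_calibration(n); return 192/np.tan(np.radians(c['vertical_fov']/2)),c['cx'],c['cy'],np.array(c['origin']),R.from_rotvec(c['orientation']).as_matrix()
def proj(n,P):
    f,cx,cy,o,M=cam(n); q=(np.asarray(P)-o)@M; return np.c_[f*q[:,0]/q[:,2]+cx,f*q[:,1]/q[:,2]+cy]
def ray(n,u,v,z):
    f,cx,cy,o,M=cam(n); d=M@np.array([(u-cx)/f,(v-cy)/f,1]); return o+d*(z-o[2])/d[2]
# stand: p=(X,Y,yaw) of cradle origin; cradle axes
def cradle(p):
    X,Y,a=p[:3]; c,s=np.cos(a),np.sin(a); Rz=np.array([[c,-s,0],[s,c,0],[0,0,1]])
    x=np.array([np.cos(np.pi/6),0,.5]); z=np.array([-.5,0,np.cos(np.pi/6)]); 
    return Rz@np.c_[x,[0,1,0],z],np.array([X,Y,.085])
def fingers(p,off):
    M,o=cradle(p); L=[]
    for k in range(6):
        y=off+(k-2.5)*27.5
        for s in(-6,6):
            for x in(-14,14): L.append((x,y+s,40))
    return o+np.array(L)/1000@M.T
def board(p,z0=0): # top face corners
    X,Y,a=p; d=np.array([np.cos(a),np.sin(a)]); e=np.array([-d[1],d[0]])
    return np.array([[*(np.array([X,Y])+i*.014*d+j*.07475*e),z0+.085] for i,j in((1,1),(1,-1),(-1,-1),(-1,1))])
E
python3 - <<'E'
from h import *
from scipy.optimize import least_squares
T=np.array([(250,183.25),(302,162),(306.25,171.25),(253.75,193.25)])
P=[ray('top',*q,.085) for q in T]; c=np.mean(P,0); print(np.round(P,4),c)
# order: (+,+)=? image up=+x, left=+y: T order = UL, UR, LR, LL  -> (1,1),(1,-1),(-1,-1),(-1,1)
f=least_squares(lambda p:(proj('top',board(p))-T).ravel(),[c[0],c[1],0]); print('board',f.x,np.degrees(f.x[2]),np.round(f.fun,1))
print('scene pred',np.round(proj('scene',board(f.x)),1),'seen approx (200.7,193.7) (260,199)... in scene')
print(ray('top',132.5,165.4,.12))
s=cv2.imread('pics/scene0.png');t=cv2.imread('pics/top0.png')
r=lambda a:cv2.resize(a,None,fx=8,fy=8,interpolation=cv2.INTER_CUBIC)
cv2.imwrite('pics/z1.png',np.vstack([r(t[145:182,93:193]),r(s[235:273,318:418])]))
E
```

```text
[[ 0.5863 -0.0951  0.085 ]
 [ 0.6403 -0.2344  0.085 ]
 [ 0.6149 -0.2446  0.085 ]
 [ 0.5593 -0.1044  0.085 ]] [ 0.60020435 -0.16965988  0.085     ]
board [ 0.60019878 -0.16965513  0.37343461] 21.39622718458496 [-0.1  0.1 -0.1 -0.1 -0.1  0.2  0.3 -0.2]
scene pred [[258.  206.5]
 [199.  199.7]
 [201.9 192.6]
 [259.7 199.1]] seen approx (200.7,193.7) (260,199)... in scene
[0.63367073 0.20552724 0.12      ]
```

View pics/z1.png

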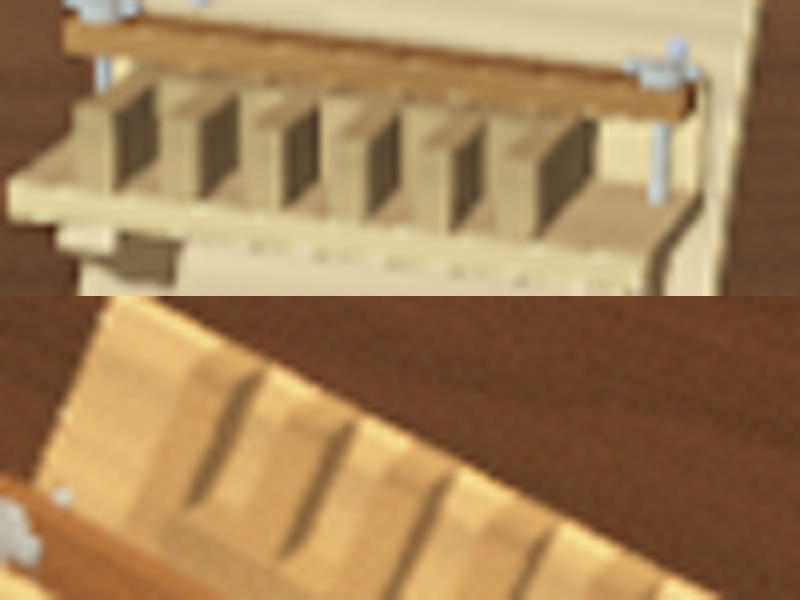

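```bash
python3 - <<'E'
from h import *
from scipy.optimize import least_squares
z=lambda a:np.array(a,float)/8+[93,145]-.45
# k from right(-y) to left; per finger rear edge corners at (left,bottom),(right,bottom), front edge (left,top),(right,top)
L=[78,165,247,333,417,503];Rr=[115,200,284,368,452,540];B=[190,197,205,217,228,236];Tp=[103,113,122,132,143,153]
obs=[];idx=[]
F=lambda p:fingers(p,p[3]*1000)
for i in range(6):
    k=5-i
    # order in fingers(): s=-6:(x-14,x14), s=6:(x-14,x14)
    obs+=[(Rr[i],B[i]),(Rr[i],Tp[i]),(L[i],B[i]),(L[i],Tp[i])]; idx+=[k*4,k*4+1,k*4+2,k*4+3]
obs=z(obs); bed=z([(8,180),(648,252)])
def res(p):
    M,o=cradle(p); b=o+np.array([(-.0155,.105,.036),(-.0155,-.105,.036)])@M.T
    return np.r_[(proj('top',F(p)[idx])-obs).ravel(),(proj('top',b)-bed).ravel()]
f=least_squares(res,[.65,.2,0,0],x_scale=.01); p=f.x
print('stand',p,np.degrees(p[2])); print(np.round(f.fun.reshape(-1,2),1).tolist())
# board center in world when home, fingers' overall centre at tips
M,o=cradle(p); print('tipline ctr',o+M@[0,p[3],.04]); np.save('stand.npy',p)
# overlay
s=cv2.imread('pics/scene0.png');t=cv2.imread('pics/top0.png')
out=[]
for n,im,(x0,y0) in(('top',t,(93,145)),('scene',s,(318,235))):
    c=cv2.resize(im[y0:y0+38,x0:x0+100],None,fx=8,fy=8,interpolation=cv2.INTER_CUBIC)
    for q in np.r_[proj(n,F(p)),proj(n,o+np.array([(-.0155,.105,.036),(-.0155,-.105,.036),(.014,p[3]-.06875,0),(.014,p[3]+.06875,0)])@M.T)]:
        cv2.circle(c,tuple(int(v) for v in (q-[x0,y0]+.45)*8),3,(255,0,0),-1)
    out.append(c[:300])
cv2.imwrite('pics/z2.png',np.vstack(out))
st=get_state();Rm=R.from_rotvec(st['eef_rot']).as_matrix();print(np.round(Rm,3))
E
```

```text
stand [ 0.65182168  0.20150197 -0.13917155  0.00498953] -7.97394271811829
[[0.2, -0.0], [0.0, 0.5], [0.3, -0.5], [0.0, -0.0], [0.1, 0.3], [-0.0, 0.4], [-0.1, -0.2], [-0.3, -0.1], [0.1, 0.5], [0.1, 0.5], [0.1, -0.0], [0.1, -0.0], [0.1, 0.2], [0.2, 0.4], [-0.1, -0.3], [-0.1, -0.1], [0.1, -0.0], [0.3, 0.3], [-0.1, -0.5], [0.0, -0.3], [-0.3, 0.2], [-0.1, 0.2], [-0.3, -0.3], [-0.1, -0.3], [0.0, -0.3], [0.0, -0.2]]
tipline ctr [0.63270722 0.20921771 0.11964102]
[[ 0.391 -0.92  -0.   ]
 [-0.92  -0.391  0.001]
 [-0.001 -0.    -1.   ]]
```

View pics/z2.png

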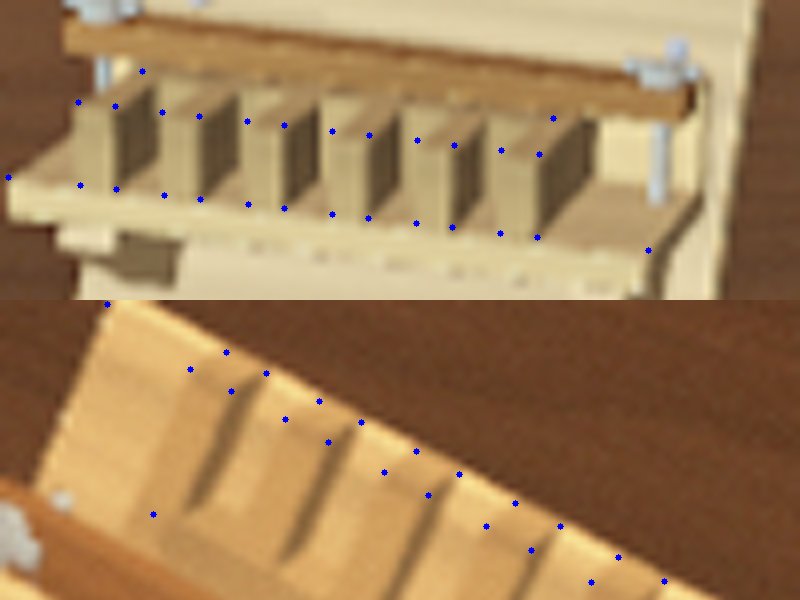

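```bash
python3 -m creep '[[1,-0.0132,-0.0405,0,0],[1,-0.0132,-0.0405,0,0],[1,-0.0132,-0.0405,0,0],[1,-0.0132,-0.0405,0,0],[1,-0.0132,-0.0405,0,0]]' 40
python3 -m creep '[[1,-0.0132,-0.0405,0,0],[1,-0.0132,-0.0405,0,0],[1,-0.0132,-0.0405,0,0],[1,-0.0132,-0.0405,0,0],[1,-0.0132,-0.0405,0,0]]'
python3 -m creep '[[1,-0.0132,-0.0405,0,0],[1,-0.0132,-0.0405,0,0],[1,0,0,0,-8],[1,0,0,0,-8],[1,0,0,0,-8]]'
python3 -m creep '[[1,0,0,0,-8],[1,0,0,0,-8],[1,0,0,0,-8],[1,0,0,0,-8],[1,0,0,0,-8]]'
python3 -m creep '[[1,0,0,0,-8],[1,0,0,0,-8],[1,0,0,0,-8],[1,0,0,0,0],[1,0,0,0,0]]'
cat > rel.py <<'E'
# rel.py X Y Z yawdeg : shift in tool axes to target TCP
import sys; from h import *
s=get_state();M=R.from_rotvec(s['eef_rot']).as_matrix();p=s['position']
a=np.degrees(np.arctan2(M[1,0],M[0,0]))
x,y,z,w=map(float,sys.argv[1:]); 
print('t',s['t'],'pos',p.round(4),'yaw',round(a,2),'tilt',np.degrees(np.arccos(-M[2,2])).round(2),'w',round(s['gripper_width'],4),'F',s['contact_force'].round(1),'Tq',s['ft_torque'].round(2))
print('tool shift',(M.T@(np.array([x,y,z])-p)).round(4),'turn',round(a-w,2),'j',s['joint_positions'].round(2))
E
python3 rel.py .6002 -.1697 .045 21.4
```

```text
t: 0.6
position: [0.3766, -0.3649, 0.2311]
eef_rot: [-2.62, 1.734, 0.001]
contact_force: [0.7, -1.1, 0.3]
gripper_width: 0.0854
t: 1.1
position: [0.5373, -0.2248, 0.231]
eef_rot: [2.62, -1.733, -0.001]
contact_force: [0.8, -0.7, 0.5]
gripper_width: 0.0855
t: 1.6
position: [0.6006, -0.1697, 0.2305]
eef_rot: [-2.927, 1.141, 0.002]
contact_force: [0.5, -0.0, -0.6]
gripper_width: 0.0855
t: 2.1
position: [0.6003, -0.1703, 0.2308]
eef_rot: [-3.14, 0.073, 0.001]
contact_force: [-0.1, -0.9, -0.6]
gripper_width: 0.0856
t: 2.6
position: [0.6004, -0.1703, 0.231]
eef_rot: [-3.09, -0.567, 0.001]
contact_force: [0.4, 0.5, -0.2]
gripper_width: 0.0857
t 2.6 pos [ 0.6004 -0.1703  0.231 ] yaw 20.78 tilt 0.03 w 0.0857 F [ 0.4  0.5 -0.2] Tq [ 0.01  0.06 -0.05]
tool shift [ 0.0002 -0.0006  0.186 ] turn -0.62 j [-0.41  0.39  0.21  1.39 -0.    0.8 ]
```

```bash
python3 -m creep '[[1,0,-0.0006,0.035,-0.6],[1,0,0,0.035,0],[1,0,0,0.035,0],[1,0,0,0.035,0],[1,0,0,0.025,0]]'
python3 -m creep '[[1,0,0,0.018,0],[1,0,0,0,0],[0.5,0,0,0,0],[0,0,0,0,0],[0,0,0,0,0]]' 50
python3 -m creep '[[0,0,0,0,0],[0,0,0,0,0],[0,0,0,0,0],[0,0,0,0,0],[0,0,0,0,0]]' 50
python3 -m creep '[[0,0,0,-0.015,0],[0,0,0,-0.035,0],[0,0,0,-0.045,0],[0,0,0,-0.045,0],[0,0,0,-0.035,0]]' 50
python3 -m creep '[[0,0,0,-0.015,0],[0,0,0,0,0],[0,0,0,0,0],[0,0,0,0,0],[0,0,0,0,0]]' 50
python3 rel.py .62 .2 .25 -8
python3 - <<'E'
from h import *
s=camera('scene');t=camera('top')
r=lambda a,f:cv2.resize(a,None,fx=f,fy=f,interpolation=cv2.INTER_CUBIC)
o=np.hstack([r(s[110:260,150:350],2),r(t[130:280,210:410],2)])
cv2.imwrite('pics/g1.png',cv2.cvtColor(o,cv2.COLOR_RGB2BGR))
E
```

```text
t: 3.1
position: [0.5993, -0.1694, 0.0639]
eef_rot: [-3.086, -0.583, 0.003]
contact_force: [0.4, -0.5, -0.5]
gripper_width: 0.0853
t: 3.6
position: [0.6008, -0.17, 0.0496]
eef_rot: [3.085, 0.588, 0.003]
contact_force: [-0.2, -0.5, 0.6]
gripper_width: 0.0437
t: 4.1
position: [0.6007, -0.17, 0.0492]
eef_rot: [3.085, 0.589, 0.002]
contact_force: [-0.1, 0.5, 6.5]
gripper_width: 0.0273
t: 4.6
position: [0.6002, -0.1698, 0.226]
eef_rot: [3.085, 0.589, 0.002]
contact_force: [1.5, -0.2, -2.3]
gripper_width: 0.0274
t: 5.1
position: [0.5998, -0.1696, 0.2367]
eef_rot: [-3.084, -0.589, 0.003]
contact_force: [-0.5, 0.3, -1.2]
gripper_width: 0.027
t 5.1 pos [ 0.5998 -0.1696  0.2367] yaw 21.62 tilt 0.15 w 0.027 F [-0.5  0.3 -1.2] Tq [-0.08 -0.04  0.02]
tool shift [ 0.155  -0.3362 -0.013 ] turn 29.62 j [-0.41  0.39  0.22  1.41  0.    0.78]
```

View pics/g1.png

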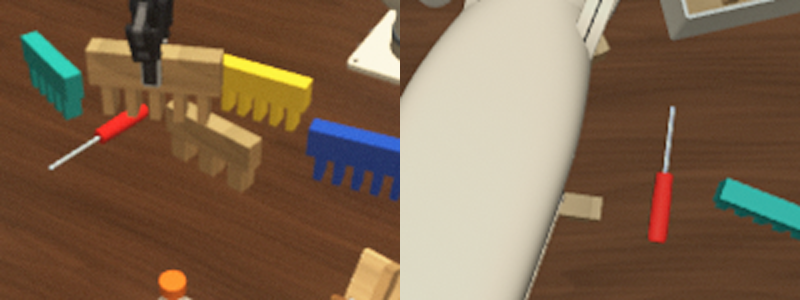

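```bash
python3 -m creep '[[0,0.012,-0.0223,0,0],[0,0.0182,-0.0333,0,0],[0,0.0182,-0.0333,0,0],[0,0.0182,-0.0333,0,0],[0,0.0182,-0.0333,0,0]]' 50
python3 -m creep '[[0,0.0182,-0.0333,0,0],[0,0.0182,-0.0333,0,0],[0,0.0182,-0.0333,0,0],[0,0.0182,-0.0333,0,0],[0,0.0182,-0.0333,0,0]]'
python3 -m creep '[[0,0.0064,-0.011,0,7.4],[0,0,0,0,7.4],[0,0,0,0,7.4],[0,0,0,0,7.4],[0,0,0,0,0]]'
python3 -m creep '[[0,0,0,0.01,0],[0,0,0,0.02,0],[0,0,0,0.013,0],[0,0,0,0,0],[0,0,0,0,0]]'
python3 rel.py .6466 .2073 .189 -8
python3 - <<'E'
from h import *
s=camera('scene'); st=get_state(); p=np.load('stand.npy')
cv2.imwrite('pics/raw_s2.png',cv2.cvtColor(s,cv2.COLOR_RGB2BGR))
c=cv2.resize(s[185:285,300:433],None,fx=6,fy=6,interpolation=cv2.INTER_CUBIC)
M=R.from_rotvec(st['eef_rot']).as_matrix(); z0=st['position'][2]-.0492
def dot(P,col):
    for q in proj('scene',P): cv2.circle(c,tuple(int(v) for v in (q-[300,185]+.45)*6),3,col,-1)
X=M[:,0]*np.sign(M[0,0]); Y=np.cross([0,0,1],X)
b=[]
for k in range(5):
    for s_ in(-.006,.006):
        for h in(0,.04): b.append(st['position']*[1,1,0]+X*.014+Y*((k-2)*.0275+s_)+[0,0,z0+h])
dot(b,(255,0,0)); dot(fingers(p,p[3]*1000),(0,0,255))
cv2.imwrite('pics/a1.png',cv2.cvtColor(c,cv2.COLOR_RGB2BGR))
E
```

```text
t: 5.7
position: [0.6217, 0.0074, 0.2379]
eef_rot: [-3.086, -0.589, 0.001]
contact_force: [0.8, 0.3, -1.8]
gripper_width: 0.0272
t: 6.2
position: [0.6449, 0.1959, 0.2378]
eef_rot: [3.086, 0.589, -0.001]
contact_force: [1.1, 0.5, -1.6]
gripper_width: 0.0272
t: 6.7
position: [0.6468, 0.207, 0.2377]
eef_rot: [3.134, -0.221, -0.001]
contact_force: [0.5, 0.6, -1.1]
gripper_width: 0.027
t: 7.2
position: [0.6468, 0.2068, 0.195]
eef_rot: [3.134, -0.216, -0.001]
contact_force: [0.5, -0.3, -1.2]
gripper_width: 0.0273
t 7.2 pos [0.6468 0.2068 0.195 ] yaw -7.88 tilt 0.04 w 0.0273 F [ 0.5 -0.3 -1.2] Tq [ 0.03 -0.04  0.01]
tool shift [-0.0002 -0.0004  0.006 ] turn 0.12 j [0.19 0.5  0.3  1.37 0.   1.89]
```

View pics/a1.png

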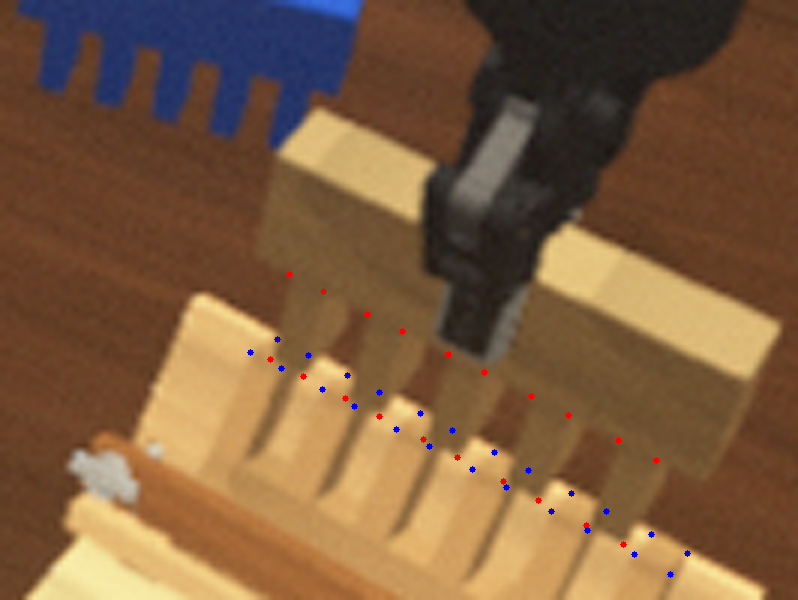

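```bash
python3 -m creep '[[0,0,-0.0004,0.005,0.1],[0,0,0,0.005,0],[0,0,0,0.005,0],[0,0,0,0.002,0],[0,0,0,0.002,0]]'
python3 -m creep '[[0,0,0,0.002,0],[0,0,0,0.002,0],[0,0,0,0.002,0],[0,0,0,0.001,0],[0,0,0,0,0]]'
python3 rel.py .6466 .2073 .164 -8
```

```text
t: 7.75
position: [0.6469, 0.2073, 0.176]
eef_rot: [3.134, -0.221, -0.0]
contact_force: [-0.5, 0.4, -1.8]
gripper_width: 0.0274
t: 8.25
position: [0.6469, 0.2073, 0.1691]
eef_rot: [3.134, -0.221, -0.0]
contact_force: [-0.1, -0.5, -2.6]
gripper_width: 0.0273
t 8.25 pos [0.6469 0.2073 0.1691] yaw -8.08 tilt 0.01 w 0.0273 F [-0.1 -0.5 -2.6] Tq [ 0.04  0.04 -0.03]
tool shift [-0.0003  0.0001  0.0051] turn -0.08 j [0.19 0.5  0.24 1.31 0.   1.9 ]
```

```bash
python3 -m creep '[[0,0,0,0.002,0],[0,0,0,0.002,0],[0,0,0,0.002,0],[0,0,0,0.002,0],[0,0,0,0,0]]'
python3 -m creep '[[0,0,0,0.002,0],[0,0,0,0.002,0],[0,0,0,0.002,0],[0,0,0,0.002,0],[0,0,0,0,0]]'
python3 rel.py .6466 .2073 .142 -8
```

```text
t: 8.75
position: [0.6468, 0.2073, 0.1609]
eef_rot: [3.134, -0.221, -0.001]
contact_force: [0.5, 0.2, -1.3]
gripper_width: 0.0274
t: 9.25
position: [0.6468, 0.2073, 0.1529]
eef_rot: [3.134, -0.221, -0.001]
contact_force: [-0.0, 0.7, -2.5]
gripper_width: 0.0274
t 9.25 pos [0.6468 0.2073 0.1529] yaw -8.08 tilt 0.03 w 0.0274 F [-0.   0.7 -2.5] Tq [-0.02 -0.01  0.02]
tool shift [-0.0002  0.      0.0109] turn -0.08 j [0.19 0.51 0.21 1.27 0.   1.9 ]
```

```bash
python3 -m creep '[[0,0,0,0.002,0],[0,0,0,0.002,0],[0,0,0,0.002,0],[0,0,0,0.001,0],[0,0,0,0,0]]'
python3 -m creep '[[0,0,0,0.001,0],[0,0,0,0.001,0],[0,0,0,0.001,0],[0,0,0,0,0],[0,0,0,0,0]]'
python3 rel.py .6466 .2073 .142 -8
```

```text
t: 9.75
position: [0.6469, 0.2073, 0.1461]
eef_rot: [3.134, -0.221, -0.0]
contact_force: [-0.1, -0.0, -1.3]
gripper_width: 0.0276
t: 10.25
position: [0.647, 0.2073, 0.1433]
eef_rot: [3.134, -0.221, -0.0]
contact_force: [-0.2, -0.2, -1.2]
gripper_width: 0.0272
t 10.25 pos [0.647  0.2073 0.1433] yaw -8.08 tilt 0.0 w 0.0272 F [-0.2 -0.2 -1.2] Tq [-0.06  0.03  0.04]
tool shift [-0.0004  0.      0.0013] turn -0.08 j [ 0.19  0.51  0.19  1.25 -0.    1.9 ]
```

```bash
python3 -m creep '[[0,0,0,0.001,0],[0,0,0,0.0005,0],[0,0,0,0,0],[0,0,0,0,0],[0,0,0,0,0]]'
python3 -m creep '[[0,0,0,0.001,0],[0,0,0,0.0005,0],[0,0,0,0,0],[0,0,0,0,0],[0,0,0,0,0]]'
python3 rel.py .6466 .2073 .142 -8
```

```text
t: 10.75
position: [0.647, 0.2073, 0.1418]
eef_rot: [-3.134, 0.221, -0.0]
contact_force: [-0.3, 0.1, -1.0]
gripper_width: 0.0276
t: 11.25
position: [0.647, 0.2073, 0.1403]
eef_rot: [-3.134, 0.221, -0.0]
contact_force: [-0.3, 0.0, -2.8]
gripper_width: 0.0276
t 11.25 pos [0.647  0.2073 0.1403] yaw -8.08 tilt 0.0 w 0.0276 F [-0.3  0.  -2.8] Tq [-0.02  0.   -0.05]
tool shift [-0.0004  0.0001 -0.0017] turn -0.08 j [0.19 0.51 0.19 1.24 0.   1.9 ]
```

```bash
python3 -m creep '[[0,0,0,0.0005,0],[0,0,0,0.0005,0],[0,0,0,0,0],[0,0,0,0,0],[0,0,0,0,0]]'
python3 -m creep '[[0,0,0,0.0005,0],[0,0,0,0.0005,0],[0,0,0,0,0],[0,0,0,0,0],[0,0,0,0,0]]'
```

```text
t: 11.75
position: [0.647, 0.2074, 0.1397]
eef_rot: [-3.134, 0.221, -0.001]
contact_force: [-1.7, -0.9, 3.0]
gripper_width: 0.0271
t: 12.25
position: [0.6471, 0.2074, 0.1395]
eef_rot: [-3.133, 0.221, -0.002]
contact_force: [-2.8, 0.3, 9.6]
gripper_width: 0.0274
```

```bash
python3 -m creep '[[0,0,0,-0.0008,0],[0.3,0,0,0,0],[0.5,0,0,0,0],[0.7,0,0,0,0],[1,0,0,0,0]]'
python3 -m creep '[[1,0,0,0,0],[1,0,0,0,0],[1,0,0,0,0],[1,0,0,0,0],[1,0,0,0,0]]'
python3 - <<'E'
from h import *
s=camera('scene')
cv2.imwrite('pics/b1.png',cv2.cvtColor(cv2.resize(s[185:285,300:433],None,fx=6,fy=6,interpolation=cv2.INTER_CUBIC),cv2.COLOR_RGB2BGR))
E
```

```text
t: 12.75
position: [0.6468, 0.2073, 0.1386]
eef_rot: [3.134, -0.221, -0.001]
contact_force: [-0.6, -0.1, 0.9]
gripper_width: 0.0695
t: 13.25
position: [0.647, 0.2073, 0.1391]
eef_rot: [-3.134, 0.221, 0.0]
contact_force: [0.8, -0.6, -0.2]
gripper_width: 0.0852
```

View pics/b1.png

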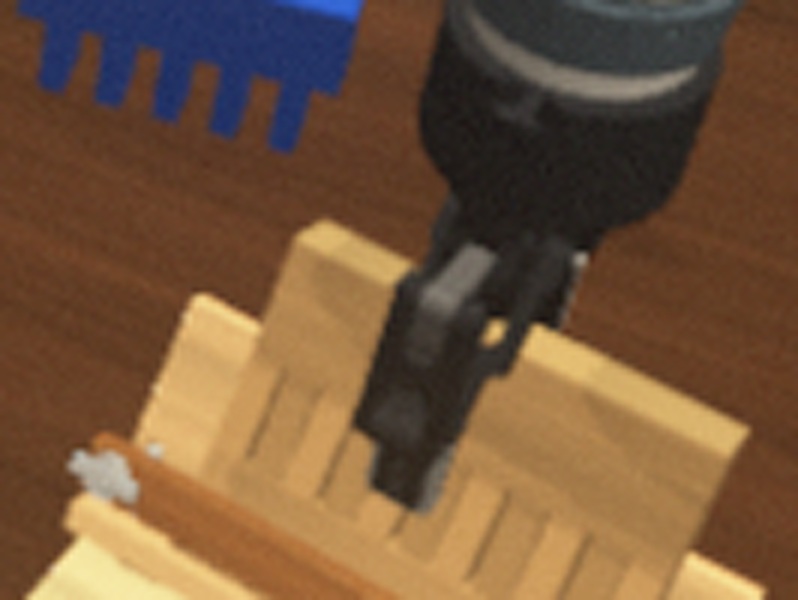

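The board has tipped back into the joint by itself. I'll ease the rear pad away, then go up.

```bash
python3 -m creep '[[1,-0.003,0,0,0],[1,-0.004,0,0,0],[1,-0.006,0,0,0],[1,-0.007,0,0,0],[1,0,0,0,0]]'
python3 -m creep '[[1,0,0,-0.01,0],[1,0,0,-0.03,0],[1,0,0,-0.04,0],[1,0,0,-0.04,0],[1,0,0,-0.03,0]]'
python3 -m creep '[[1,-0.04,0,0,0],[1,-0.04,0,0,0],[1,-0.04,0,0,0],[1,-0.04,0,0,0],[1,0,0,0,0]]'
python3 - <<'E'
from h import *
p=np.load('stand.npy'); M,o=cradle(p)
out=[]
for n,x0,y0 in(('scene',300,195),('top',93,140)):
    s=camera(n); cv2.imwrite(f'pics/c_{n}.png',cv2.cvtColor(s,cv2.COLOR_RGB2BGR))
    w=133 if n=='scene' else 100; c=cv2.resize(s[y0:y0+80 if n=='scene' else y0+50,x0:x0+w],(532,320 if n=='scene' else 266),interpolation=cv2.INTER_CUBIC); f=532/w
    # predicted top face & shoulder corners if home, x=-1.5
    P=o+np.array([(x,p[3]+y,z) for x in(-.0155,.0125) for y in(-.07475,.07475) for z in(.085,.04)])@M.T
    for q in proj(n,P): cv2.circle(c,tuple(int(v) for v in (q-[x0,y0]+.45)*f),2,(0,0,255),-1)
    out.append(c)
cv2.imwrite('pics/c1.png',cv2.cvtColor(np.vstack(out),cv2.COLOR_RGB2BGR)); print(get_state()['contact_force'],get_state()['position'])
E
```

```text
t: 13.8
position: [0.6261, 0.2104, 0.1394]
eef_rot: [-3.134, 0.221, 0.0]
contact_force: [0.0, 0.4, -0.7]
gripper_width: 0.0856
t: 14.3
position: [0.6273, 0.2101, 0.2928]
eef_rot: [-3.133, 0.221, -0.005]
contact_force: [0.4, 0.6, -0.5]
gripper_width: 0.0853
t: 14.8
position: [0.4648, 0.2331, 0.2913]
eef_rot: [-3.133, 0.218, -0.002]
contact_force: [-0.0, -0.9, 0.3]
gripper_width: 0.0851
[ 0.67103334 -0.42944745 -0.599287  ] [0.46845319 0.23282718 0.29057254]
```

View pics/c1.png

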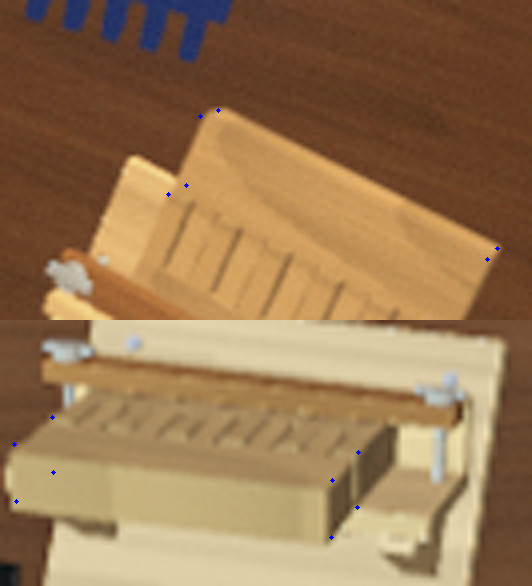

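```bash
python3 - <<'E'
from h import *
r=lambda a:cv2.resize(a,None,fx=8,fy=8,interpolation=cv2.INTER_CUBIC)
s=cv2.imread('pics/c_scene.png');t=cv2.imread('pics/c_top.png')
p=np.load('stand.npy'); M,o=cradle(p)
for n in('scene','top'):
    P=o+np.array([(x,p[3]+y,z) for x in(-.0155,.0125) for y in(-.07475,.07475) for z in(.085,.04)])@M.T
    print(n,((proj(n,P)-([330,215] if n=='scene' else [93,155])+.45)*8).round().tolist())
cv2.imwrite('pics/d1.png',np.vstack([r(s[215:257,330:430]),r(t[155:187,93:193])]))
E
```

```text
scene [[196.0, 61.0], [132.0, 212.0], [756.0, 336.0], [678.0, 496.0], [161.0, 74.0], [96.0, 228.0], [736.0, 359.0], [656.0, 524.0]]
top [[498.0, 206.0], [537.0, 162.0], [24.0, 153.0], [80.0, 110.0], [500.0, 121.0], [539.0, 79.0], [22.0, 67.0], [78.0, 27.0]]
```

View pics/d1.png

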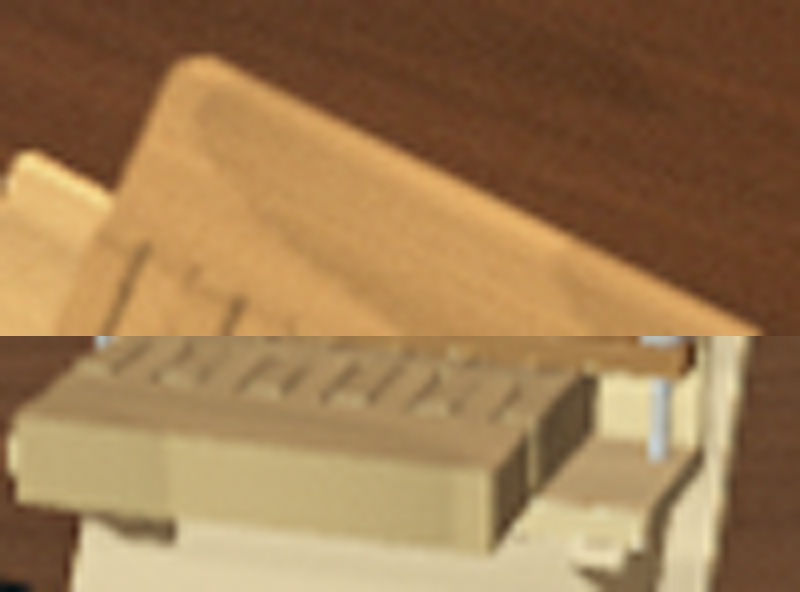

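The board looks home within about 2 mm, but the images can't settle it that finely. I'll tap the top edge gently along the cradle's −z with the gripper shut to be sure it's seated.

```bash
python3 -m creep '[[0.4,0,0,0,0],[0,0,0,0,0],[0,0,0,0,0],[0,0,0,0,0],[0,0,0,0,0]]' 40
python3 - <<'E'
from h import *
p=np.load('stand.npy');c,s=np.cos(p[2]),np.sin(p[2])
for X,Z in((-.0705,.180),(-.058,.158)):
    print([round(v,4) for v in (p[0]+c*X-s*p[3],p[1]+s*X+c*p[3],Z)])
E
python3 rel.py .5827 .2163 .18 -8
```

```text
t: 15.4
position: [0.4691, 0.2325, 0.2888]
eef_rot: [3.134, -0.222, -0.001]
contact_force: [-0.1, 0.6, -0.7]
gripper_width: 0.0118
[np.float64(0.5827), np.float64(0.2162), 0.18]
[np.float64(0.5951), np.float64(0.2145), 0.158]
t 15.4 pos [0.4691 0.2325 0.2888] yaw -8.1 tilt 0.03 w 0.0118 F [-0.1  0.6 -0.7] Tq [-0.02  0.02  0.02]
tool shift [0.1148 0.     0.1087] turn -0.1 j [0.3  0.2  0.09 1.46 0.   2.01]
```

```bash
python3 -m creep '[[0,0.0383,0,0,0],[0,0.0383,0,0,0],[0,0.0383,0,0.02,0],[0,0,0,0.03,0],[0,0,0,0.03,0]]'
python3 -m creep '[[0,0,0,0.02,0],[0,0,0,0.008,0],[0,0,0,0,0],[0,0.0025,0,0.0043,0],[0,0,0,0,0]]'
python3 -m creep '[[0,0.0025,0,0.0043,0],[0,0,0,0,0],[0,0.0015,0,0.0026,0],[0,0,0,0,0],[0,0,0,0,0]]'
python3 rel.py .5951 .2145 .158 -8
```

```text
t: 15.9
position: [0.5837, 0.216, 0.2071]
eef_rot: [3.133, -0.223, -0.001]
contact_force: [-0.2, 0.8, -0.0]
gripper_width: -0.0
t: 16.4
position: [0.5856, 0.2162, 0.1775]
eef_rot: [-3.133, 0.221, -0.002]
contact_force: [-0.5, -0.2, -0.3]
gripper_width: 0.0002
t: 16.9
position: [0.5889, 0.2155, 0.1699]
eef_rot: [-3.134, 0.221, 0.0]
contact_force: [-0.3, 0.4, 0.3]
gripper_width: -0.0002
t 16.9 pos [0.5889 0.2155 0.1699] yaw -8.08 tilt 0.01 w -0.0002 F [-0.3  0.4  0.3] Tq [0.11 0.01 0.04]
tool shift [0.0063 0.0002 0.0119] turn -0.08 j [0.22 0.41 0.09 1.25 0.   1.93]
```

Now I'll step in slowly, about 2 mm and then 1 mm at a time, watching the force.

```bash
python3 -m creep '[[0,0.001,0,0.0017,0],[0,0,0,0,0],[0,0.001,0,0.0017,0],[0,0,0,0,0],[0,0,0,0,0]]'
python3 -m creep '[[0,0.001,0,0.0017,0],[0,0,0,0,0],[0,0.0005,0,0.0009,0],[0,0,0,0,0],[0,0,0,0,0]]'
python3 -m creep '[[0,0.0005,0,0.0009,0],[0,0,0,0,0],[0,0.0005,0,0.0009,0],[0,0,0,0,0],[0,0,0,0,0]]'
```

```text
t: 17.4
position: [0.5909, 0.2152, 0.1664]
eef_rot: [3.134, -0.221, -0.0]
contact_force: [0.5, -0.1, -1.0]
gripper_width: 0.0001
t: 17.9
position: [0.5924, 0.215, 0.1639]
eef_rot: [-3.134, 0.221, 0.0]
contact_force: [-0.3, -0.1, 0.5]
gripper_width: 0.0001
t: 18.4
position: [0.5934, 0.2149, 0.162]
eef_rot: [-3.134, 0.221, 0.0]
contact_force: [-0.1, 0.5, 0.4]
gripper_width: 0.0003
```

```bash
python3 -m creep '[[0,0.0005,0,0.0009,0],[0,0,0,0,0],[0,0.0005,0,0.0009,0],[0,0,0,0,0],[0,0,0,0,0]]'
python3 -m creep '[[0,0.0005,0,0.0009,0],[0,0,0,0,0],[0,0.0005,0,0.0009,0],[0,0,0,0,0],[0,0,0,0,0]]'
python3 -m creep '[[0,0.0005,0,0.0009,0],[0,0,0,0,0],[0,0,0,0,0],[0,0,0,0,0],[0,0,0,0,0]]'
```

```text
t: 18.9
position: [0.5944, 0.2148, 0.1602]
eef_rot: [-3.134, 0.221, 0.0]
contact_force: [1.8, 0.2, 0.3]
gripper_width: 0.0003
t: 19.4
position: [0.5954, 0.2146, 0.1584]
eef_rot: [3.134, -0.221, -0.0]
contact_force: [-0.8, 0.3, -0.6]
gripper_width: 0.0002
t: 19.9
position: [0.5959, 0.2146, 0.1576]
eef_rot: [3.134, -0.221, 0.0]
contact_force: [0.2, -0.3, -0.4]
gripper_width: 0.0001
```

```bash
python3 -m creep '[[0,0.001,0,0,0],[0,0.001,0,0,0],[0,0.001,0,0,0],[0,0,0,0,0],[0,0,0,0,0]]'
python3 -m creep '[[0,0.001,0,0,0],[0,0.001,0,0,0],[0,0.001,0,0,0],[0,0,0,0,0],[0,0,0,0,0]]'
python3 -m creep '[[0,0.001,0,0,0],[0,0,0,0.0005,0],[0,0,0,0.0005,0],[0,0,0,0,0],[0,0,0,0,0]]'
```

```text
t: 20.4
position: [0.5989, 0.2141, 0.1575]
eef_rot: [3.134, -0.221, -0.0]
contact_force: [0.8, -0.6, -0.2]
gripper_width: -0.0002
t: 20.9
position: [0.6017, 0.2138, 0.158]
eef_rot: [-3.134, 0.221, -0.0]
contact_force: [-2.8, -0.4, 4.6]
gripper_width: 0.0001
t: 21.4
position: [0.6027, 0.2137, 0.158]
eef_rot: [-3.133, 0.221, -0.002]
contact_force: [-4.8, -0.5, 12.0]
gripper_width: 0.0003
```

```bash
python3 -m creep '[[0,0.0003,0,0.0005,0],[0,0,0,0,0],[0,0.0003,0,0.0005,0],[0,0,0,0,0],[0,0,0,0,0]]'
python3 -m creep '[[0,0.0003,0,0.0005,0],[0,0,0,0,0],[0,0,0,0,0],[0,0,0,0,0],[0,0,0,0,0]]'
```

```text
t: 21.9
position: [0.603, 0.2136, 0.1578]
eef_rot: [-3.133, 0.221, -0.002]
contact_force: [-9.6, -1.1, 18.4]
gripper_width: -0.0002
t: 22.4
position: [0.603, 0.2136, 0.1577]
eef_rot: [-3.133, 0.221, -0.002]
contact_force: [-11.8, -1.2, 21.2]
gripper_width: -0.0003
```

It resists stiffly: 24 N along the seating axis with almost no movement, so the board is bottomed out. I'll retract along +z and take a last look.

```bash
python3 -m creep '[[0,-0.001,0,-0.0018,0],[0,-0.005,0,-0.0087,0],[0,-0.015,0,-0.026,0],[0,-0.02,0,-0.035,0],[0,-0.02,0,-0.035,0]]'
python3 -m creep '[[0,-0.04,0,0,0],[0,-0.04,0,0,0],[0,-0.04,0,0,0],[0,0,0,0,0],[0,0,0,0,0]]'
python3 - <<'E'
from h import *
a,b=camera('scene'),camera('top')
s0=cv2.cvtColor(cv2.imread('pics/c_scene.png'),4);t0=cv2.cvtColor(cv2.imread('pics/c_top.png'),4)
print('stand diff before/after tap',[np.abs(x.astype(int)-y)[sl].mean().round(2) for x,y,sl in((a,s0,np.s_[215:285,340:425]),(b,t0,np.s_[150:190,95:170]))])
r=lambda a,f:cv2.resize(a,None,fx=f,fy=f,interpolation=cv2.INTER_CUBIC)
o=np.vstack([r(a[215:275,330:430],7),r(b[150:175,93:193],7)])
cv2.imwrite('pics/e1.png',cv2.cvtColor(o,cv2.COLOR_RGB2BGR)); print(get_state()['contact_force'].round(1),get_state()['position'].round(3))
# moved bystanders?
i0=cv2.cvtColor(cv2.imread('pics/scene0.png'),4)
for n,sl in(('coarse',np.s_[160:205,232:282]),('glue',np.s_[245:308,220:254]),('driver',np.s_[160:195,175:225])): print(n,np.abs(a.astype(int)-i0)[sl].mean().round(2))
E
```

```text
t: 22.9
position: [0.5425, 0.222, 0.2624]
eef_rot: [3.133, -0.222, -0.001]
contact_force: [0.5, -0.2, -0.6]
gripper_width: 0.0002
t: 23.4
position: [0.4241, 0.2391, 0.2624]
eef_rot: [-3.133, 0.22, -0.003]
contact_force: [0.9, 0.3, 0.3]
gripper_width: 0.0001
stand diff before/after tap [np.float64(2.38), np.float64(1.76)]
[-0.  -1.1 -0.4] [0.425 0.239 0.262]
coarse 12.03
glue 2.59
driver 3.87
```

View pics/e1.png

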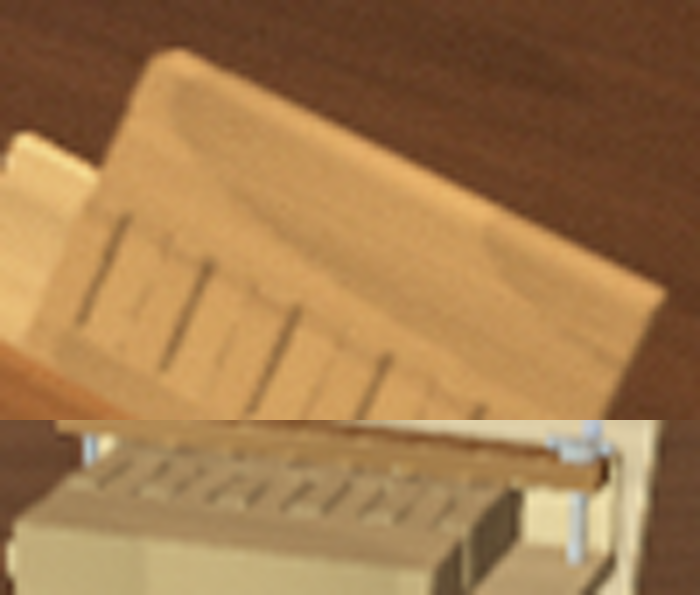

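```bash
python3 - <<'E'
from h import *
b=camera('top').astype(int); t0=cv2.cvtColor(cv2.imread('pics/top0.png'),4)
for n,sl in(('coarse',np.s_[218:245,248:316]),('bare table',np.s_[195:215,250:310])): print(n,np.abs(b-t0)[sl].mean().round(2))
print(sign_off())
E
```

```text
coarse 1.55
bare table 1.69
the job is handed in; nothing more can be done
None
```

The five-finger board is in the clamped board's gaps, leaning with it and released, and I handed the job in at about 23.5 s of the 58 s. Sign-off gives no verdict, so the result rests on my own checks.

**What I did:**
- I found the board and the stand in the two camera views. The clamped board sits about 5 mm to the +y side of the cradle's middle.
- The arm can't tilt its tool, so I lowered the board upright into the gaps. It met no resistance until the root, where it touched at about 10 N.
- I then opened the gripper and the board tipped back onto the bed by itself.
- A gentle push along the joint with the closed gripper met stiff resistance at about 24 N with almost no travel. The pictures before and after the push look the same.

**Last checks:**
- **Fit:** The final pictures show the fingers in the right gaps, with the shoulder lines closed and the faces about flush.
- **Robot:** It stands clear and touches nothing.
- **Other items:** The coarse board shows no change in the top view. The screwdriver and glue bottle show only small image differences in the scene view.
- **Disagreements:** The top view put the board about 3 mm from where my model expects it fully home, and the scene view about 1–2 mm. I put this down to camera calibration and fit error, since the push showed no travel. In the scene view the coarse board's crop changed noticeably, probably because the fine board had overlapped it there.

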